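# Open the ratchet jaw of a circuit-board holder

## Task

The big circuit board on the bench is the next to go into the board holder, but the holder's ratchet jaw is closed up too far. With a fingertip press down the black release pad on top of the sliding jaw and, keeping it down, push the jaw back along its bar, away from the fixed jaw, until it is fully home against the end block; then take the finger away so that the pad springs up and the ratchet catches again. Nothing is to be gripped or lifted: leave the circuit board and everything else on the bench where it is.

Things in the scene. Friction and masses are not known exactly. Their poses are not given: they have to be found in the camera images.
- holder: Board holder fixed to the bench: steel base plate 290 x 100 x 12 mm, level bar 24 mm wide (top 48 mm above bench), aluminium fixed jaw at the -x end (60 mm wide, top 67 mm up), lower end block at x = 120 to 145 mm (top 51 mm up). Origin: centre of the plate's underside. x runs along the bar from fixed jaw to end block, the way the sliding jaw opens; z up.
- jaw (a joint): Sliding jaw along the bar, m: 0 closed, 0.12 fully open at the end block. Saddle 70 x 68 mm, centre at holder x = -0.055 + value; top 58 mm above bench; 60 mm high lip at its -x edge; upright fin at its +x edge (10 mm thick, 50 wide, top 110 mm above bench) to push on. Slides with 1 to 3 N when the release is down; else teeth 7 mm apart stop it opening (up to 7 mm play).
- release (a joint): How far the pad is pressed into the sliding jaw, m: 0 up (ratchet caught), 0.010 bottomed; from 0.006 on the jaw is free. Sprung: about 3 N to start, 6.5 N at the bottom; springs up when let go. Rides with the jaw. Untouched it may read a few mm if the pawl sits on a tooth.
- pad_top (a point): Top centre of the release pad, a ribbed black plastic plate 46 x 46 mm on the sliding jaw, just on the -x side of the fin. Top 74 mm above bench when up, 64 mm fully pressed. Moves with the pad. The fin's face is 26 mm from it along the holder's +x.
- fin_face (a point): Middle of the fin's pushing face (the face towards the pad and the fixed jaw), 90 mm above the bench, on the bar's centre line. Moves with the jaw.
- board: Loose green circuit board, 130 x 95 x 5 mm with parts up to 19 mm high, lying beside the holder. Origin: centre of its underside. Leave alone.
- driver: Loose screwdriver, 170 mm long, lying beside the holder on its other side. Leave alone.
- spool: Loose grey wire spool, 60 mm diameter, 40 mm high, standing beyond the fixed jaw. Origin: centre of its underside. Leave alone.
- partsbin: Loose open grey parts bin, 85 x 65 x 32 mm, beyond the end block. Origin: centre of its underside. Leave alone.
- meter: Loose black hand multimeter, 150 x 75 x 34 mm, on the right of the bench. Origin: centre of its underside. Leave alone.
- cleaner: Loose amber bottle, 52 mm diameter, 120 mm high, on the left. Origin: centre of its underside. Leave alone.
- mug: Loose white mug, 76 mm diameter, 85 mm high, on the left. Origin: centre of its underside. Leave alone.

How it is judged:
By the outcome, as a careful person would: the job done as asked, in the order asked, and still so for the second after the job is handed in, with the robot touching nothing.
It also fails if it takes over 35 s, if anything falls off the work surface, if the arm or the gripper's body presses on something with over 40 N, if the wrist force passes 120 N, or if a joint passes its speed limit or range.

## Robot

A 6-joint arm with a two-finger parallel gripper is mounted at the origin on the work surface. World frame = base frame: x ahead of the robot, y to its left, z up, the work surface at z = 0. Lengths are in m, angles in rad, forces in N, time in s.
With the tool pointing down it reaches from about 0.35 to 0.975 m from the base axis. Payload 7.1 kg.
Tool frame: the origin (TCP) lies midway between the tips of the shut fingers; the grasp point (between the pads) lies 19 mm behind it; z points along the fingers, x is the direction in which the jaws open and shut, and the axes are right-handed (so a half turn about z gives the same grasp; the last joint's range is limited). The gripper opens to 88 mm and grips with 3 to 60 N. Pads are 20 mm wide; open, the fingers measure 115 mm over their backs; the gripper's body (75 mm by 178 mm) begins 61 mm behind the grasp point.
Start: joints at [1.268, 0.423, 1.63, -0, 1.089, -0.019], TCP at [0.175, 0.6, 0.223] pointing down, gripper open.
Joint ranges: [-3, 3], [-0.9, 2.11], [0.09, 2.58], [-1.31, 4.45], [0.11, 2.69], [-2.54, 2.54]. Speed limits (rad/s): [2.39, 2.39, 3.01, 3.14, 3.14, 3.14].

## Interface

Orientations are given as a unit quaternion [w, x, y, z].
In Python, from station import move_pose, movel, movej, command_gripper, wait, inverse_kinematics, read_camera, camera_info, MotionError, job_done, get_time, get_joint_pos, get_qvel, get_effort, get_tcp_pos, get_ee_rot, get_ft_force, get_ft_torque, get_grip_width gives the robot as it stands. Calls block until the motion is done:
- move_pose(position, orientation): joint-space move of the TCP to a pose.
- movel(position, frame=None, v=0.15, until_force=None): straight line of the TCP; frame=None keeps the orientation; v is the mean speed in m/s. With until_force (N) it stops when the force on the tool has changed by that much, and returns True; else False.
- movej(angles): joint-space move.
- command_gripper(opening): opening from 0.0 (shut) to 1.0 (fully open); the grip force is fixed at half the most; returns when the fingers have stopped.
- wait(seconds).
- inverse_kinematics(position, orientation): joint angles nearest the present ones, or None.
- read_camera(name): name is "scene" or "side" or "wrist"; returns the picture (420x560x3 uint8, red, green, blue); there is no depth.
- camera_info(name): a dict with "intrinsics" (3x3 intrinsics, pixels), "T" (4x4, takes a point from camera to world coordinates); the wrist camera has in their place "tool_from_camera" (4x4, takes a point from camera to tool coordinates, whose origin is the TCP and whose axes are the tool frame's). Camera axes: x right, y up, looking along -z (the intrinsics and any distortion apply to the point x, -y, -z); pixel columns grow to the right and rows downward; lengths in m; the calibration is good to about 2 mm. A picture is of the moment at which its call begins: read the wrist's pose just before it. camera_info takes no time and is no camera call.
A pose or a line that the arm cannot do raises MotionError and nothing moves.
- job_done(): hands the job in, once; it reports no verdict.
Readings, each from a call of its own:
- get_time(): time.
- get_joint_pos(): joint angles.
- get_qvel(): joint speeds.
- get_effort(): joint torques, N m.
- get_tcp_pos(): TCP position.
- get_ee_rot(): TCP orientation.
- get_ft_force(): force on the tool from outside, world axes, zero at the start.
- get_ft_torque(): the same for the moment, N m.
- get_grip_width(): opening from 0.0 (shut) to 1.0 (fully open).
Only numpy, scipy, OpenCV 4.12 (cv2) and the standard library are available. Lean on these libraries where they do the work, as an engineer would, in place of code of your own. Each camera call takes 0.05 s, during which the arm holds its last target. There are 200 camera calls.

## Working session

There is one attempt and no reset: what is moved stays moved. The work goes in short steps, each a Python script; the robot and the scene stay as the last script left them, time stands still between calls to the robot, and variables do not carry over. Pictures are saved under pics/ and viewed, about 8 in all and at most 12, crops included, and the job is handed in when it is done.

```bash
mkdir -p pics; ls; python3 - <<'E'
from station import *
import cv2,numpy as np
ims=[]
for n in ("scene","side"):
    i=read_camera(n); cv2.imwrite(f"pics/{n}0.png",i[:,:,::-1]); 
    c=camera_info(n); print(n,np.round(c["intrinsics"],1).tolist(),np.round(c["T"],3).tolist(),[k for k in c])
print(get_time(),get_ee_rot(),camera_info("wrist"))
E
```

```text
pics
scene [[498.3, 0.0, 280.3], [0.0, 498.3, 210.1], [0.0, 0.0, 1.0]] [[-0.775, -0.452, 0.442, 1.111], [0.632, -0.553, 0.543, 0.739], [-0.001, 0.7, 0.714, 1.045], [0.0, 0.0, 0.0, 1.0]] ['intrinsics', 'T']
side [[399.1, 0.0, 278.4], [0.0, 399.1, 204.1], [0.0, 0.0, 1.0]] [[-0.987, 0.125, -0.105, 0.395], [-0.163, -0.781, 0.603, 0.808], [-0.007, 0.612, 0.791, 1.133], [0.0, 0.0, 0.0, 1.0]] ['intrinsics', 'T']
0.1 [ 3.99856738e-04  8.00009796e-01  5.99986546e-01 -5.57296634e-04] {'intrinsics': array([[299.04563888,   0.        , 278.53450179],
       [  0.        , 299.04563888, 212.1128643 ],
       [  0.        ,   0.        ,   1.        ]]), 'tool_from_camera': array([[ 9.99999312e-01, -3.01335901e-04,  1.13364761e-03,
         9.79443640e-04],
       [ 9.84703366e-07, -9.66224542e-01, -2.57701637e-01,
        -6.94955066e-02],
       [ 1.17301290e-03,  2.57701460e-01, -9.66223877e-01,
        -1.63754847e-01],
       [ 0.00000000e+00,  0.00000000e+00,  0.00000000e+00,
         1.00000000e+00]])}
```

View pics/scene0.png

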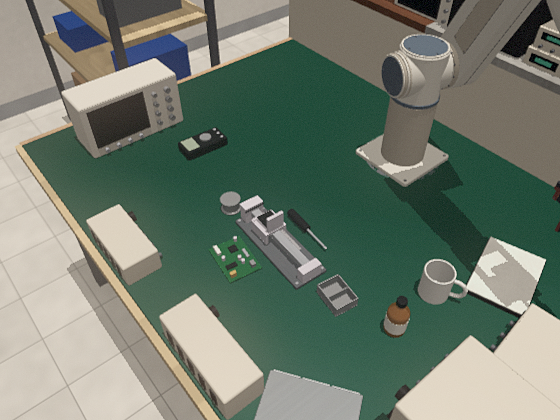

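View pics/side0.png

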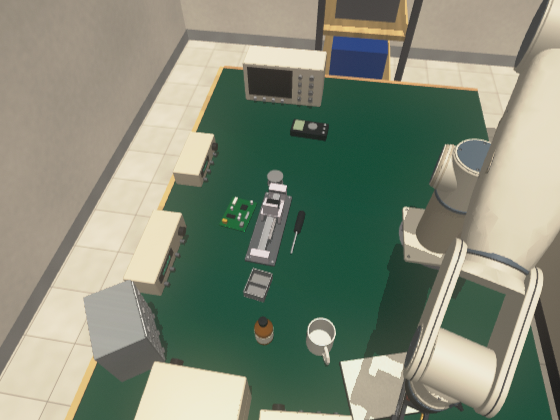

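The side view shows the holder running from its fixed jaw near (277,188) to its end block near (260,255). In the scene view it runs from (250,205) to (312,270). I'll enlarge both.

```bash
python3 - <<'E'
import cv2,numpy as np
def crop(n,x0,y0,w,h,s):
    i=cv2.imread(f"pics/{n}0.png")[y0:y0+h,x0:x0+w]
    i=cv2.resize(i,None,fx=s,fy=s,interpolation=cv2.INTER_CUBIC)
    i=cv2.convertScaleAbs(i,alpha=1.3)
    for k in range(0,w,10): cv2.putText(i,str(x0+k),(k*s,8),0,.3,(0,255,255),1); cv2.line(i,(k*s,10),(k*s,14),(0,255,255),1)
    for k in range(10,h,10): cv2.putText(i,str(y0+k),(0,k*s+3),0,.3,(0,255,255),1)
    return i
a=crop("scene",230,190,100,100,6)[:,:440+150];b=crop("side",240,170,60,100,6)
cv2.imwrite("pics/c1.png",crop("scene",228,188,104,98,6)); cv2.imwrite("pics/c2.png",crop("side",238,165,72,106,5))
E
```

```text
(no output)
```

View pics/c1.png

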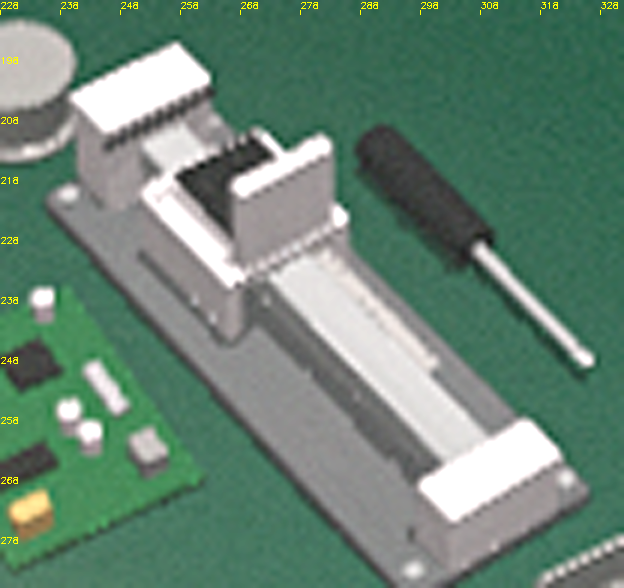

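View pics/c2.png

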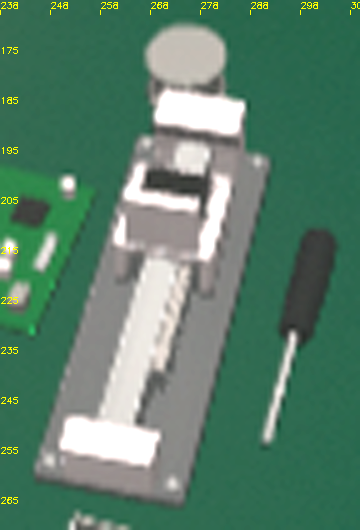

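```bash
cat > h.py <<'E'
from station import *
import cv2,numpy as np
def ray(K,T,px,z):
    px=np.atleast_2d(px).astype(float)
    d=np.c_[(px[:,0]-K[0,2])/K[0,0],-(px[:,1]-K[1,2])/K[1,1],-np.ones(len(px))]@T[:3,:3].T
    o=T[:3,3]; return o+d*((z-o[2])/d[:,2])[:,None]
def rotq(q):
    from scipy.spatial.transform import Rotation as R
    return R.from_quat([q[1],q[2],q[3],q[0]]).as_matrix()
E
python3 - <<'E'
from h import *
S={"scene":(6,228,188,{"fix":(.067,[(72,97),(178,42),(212,78),(106,135)]),"end":(.051,[(417,487),(525,420),(562,457),(452,520)]),"fin":(.11,[(230,182),(322,135),(332,150),(240,195)])}),
"side":(5,238,165,{"fix":(.067,[(160,90),(245,103),(242,133),(155,122)]),"end":(.051,[(65,417),(160,430),(155,465),(60,452)]),"plate":(.012,[(35,475),(185,505),(270,158),(135,135)]),"fin":(.11,[(125,192),(208,203)])})}
for n,(s,x,y,d) in S.items():
    c=camera_info(n)
    for k,(z,p) in d.items():
        w=ray(c["intrinsics"],c["T"],np.array(p)/s+[x,y],z); print(n,k,w.mean(0).round(4),w[:,:2].round(3).tolist())
E
```

```text
scene fix [ 0.5496 -0.0774  0.067 ] [[0.579, -0.093], [0.518, -0.091], [0.521, -0.062], [0.581, -0.063]]
scene end [0.5649 0.1839 0.051 ] [[0.594, 0.171], [0.535, 0.173], [0.536, 0.198], [0.594, 0.193]]
scene fin [0.5564 0.0349 0.11  ] [[0.58, 0.029], [0.531, 0.032], [0.534, 0.042], [0.581, 0.037]]
side fix [ 0.5494 -0.0766  0.067 ] [[0.581, -0.092], [0.52, -0.09], [0.518, -0.062], [0.579, -0.063]]
side end [0.5637 0.1846 0.051 ] [[0.595, 0.172], [0.534, 0.172], [0.533, 0.197], [0.593, 0.197]]
side plate [0.5569 0.0537 0.012 ] [[0.612, 0.195], [0.514, 0.201], [0.501, -0.087], [0.601, -0.093]]
side fin [0.5531 0.0341 0.11  ] [[0.58, 0.034], [0.526, 0.034]]
```

Both cameras agree to within 3 mm: the holder origin is near (0.557,0.052), the yaw is about 86.8°, and the jaw value is about 8 mm. I'll hover with shut fingers over the pad, then check with the wrist camera.

```bash
cat >> h.py <<'E'
from scipy.spatial.transform import Rotation as R
u=np.array([.0148,.261,0]); u/=np.linalg.norm(u)      # holder x in world
O=np.array([.5568,.052,0]); w=np.array([-u[1],u[0],0])
def H(x,y,z): return O+u*x+w*y+[0,0,z]
def quat(s):  # tool y along s*u, z down
    y=s*u; z=np.array([0,0,-1.]); q=R.from_matrix(np.c_[np.cross(y,z),y,z]).as_quat()
    return [q[3],q[0],q[1],q[2]]
E
python3 - <<'E'
from h import *
J=.008
p=H(-.046+J,0,.2)
best=[]
for s in (1,-1):
    q=inverse_kinematics(p,quat(s)); print(s,None if q is None else np.round(q,2))
    if q is not None: best.append((np.abs(np.array(q)-get_joint_pos()).max(),s))
s=min(best)[1]
command_gripper(0.0); move_pose(p,quat(s)); print(s,get_time(),get_tcp_pos(),get_ft_force())
t=get_tcp_pos();Rt=rotq(get_ee_rot());im=read_camera("wrist")[:,:,::-1].copy()
c=camera_info("wrist");T=np.eye(4);T[:3,:3]=Rt;T[:3,3]=t;T=T@c["tool_from_camera"];np.savez("w.npz",T=T,K=c["intrinsics"])
cv2.imwrite("pics/w_raw.png",im)
for x in(-.03,-.02):
  for y in(-.025,.025):
    v=T[:3,:3].T@(H(x+J,y,.11)-T[:3,3]);a=c["intrinsics"]@[v[0],-v[1],-v[2]];cv2.circle(im,(int(a[0]/a[2]),int(a[1]/a[2])),2,(0,0,255),-1)
cv2.imwrite("pics/w1.png",im)
E
```

```text
1 None
-1 [ 0.    0.35  1.8  -0.    0.99  0.06]
-1 3.9167 [0.55471393 0.01478755 0.20004699] [-0.26667532  0.69852626  0.05265213]
```

View pics/w1.png

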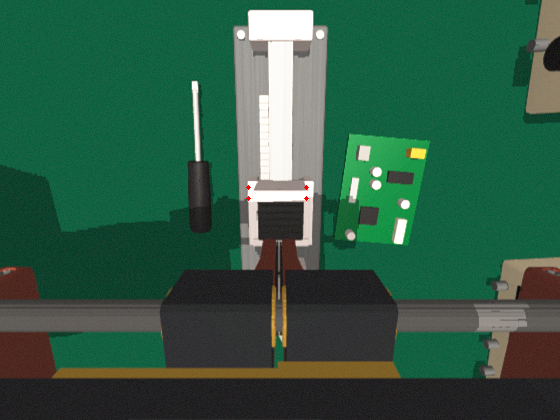

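The wrist view shows the predicted fin corners (rows 187–198, columns 248–306) lying on the white fin and saddle. The black pad is at (257–303, 203–240). I'll zoom in.

```bash
python3 - <<'E'
import cv2
i=cv2.imread("pics/w_raw.png")[165:265,230:330]
i=cv2.convertScaleAbs(cv2.resize(i,None,fx=6,fy=6,interpolation=cv2.INTER_NEAREST),alpha=.9)
for k in range(0,100,10): cv2.putText(i,str(230+k),(k*6,9),0,.35,(0,255,255),1);cv2.putText(i,str(165+k),(0,k*6+4),0,.35,(0,255,255),1)
cv2.imwrite("pics/w2.png",i)
E
```

```text
(no output)
```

View pics/w2.png

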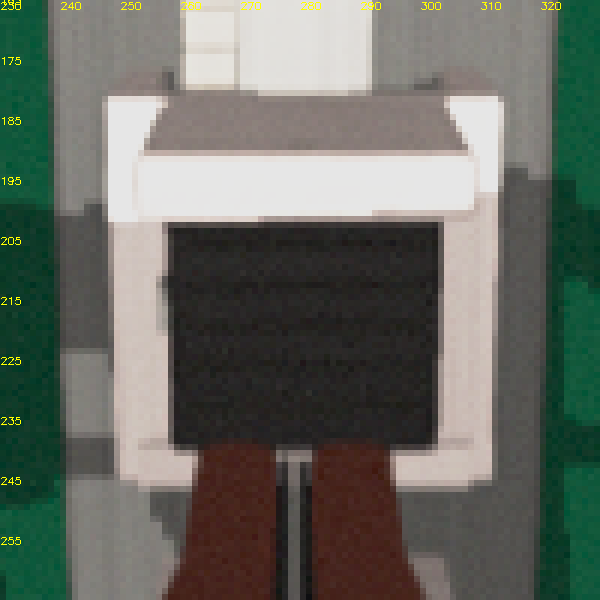

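```bash
python3 - <<'E'
from h import *
d=np.load("w.npz")
def rep(px,z):
    p=ray(d["K"],d["T"],px,z)-O; print(np.c_[p@u,p@w].round(4).tolist())
rep([(252.5,190.3),(309,190.3),(252.5,200.8),(309,200.8)],.11)
rep([(257.5,239.5),(302.5,239.5)],.074)
rep([(248,181),(313,181),(249.5,246),(312,246)],.058)
E
```

```text
[[-0.0148, 0.0216], [-0.0147, -0.0271], [-0.0241, 0.0218], [-0.024, -0.0274]]
[[-0.0731, 0.0207], [-0.073, -0.0256]]
[[-0.015, 0.0306], [-0.0149, -0.0364], [-0.0865, 0.0307], [-0.0864, -0.0375]]
```

The wrist view puts the fin face at holder x ≈ -24 mm and the pad centre at ≈ -50 mm, with a 2 mm y bias. I'll press at x = -42 mm.

```bash
python3 - <<'E'
from h import *
movel(H(-.042,-.0015,.2),v=.1)
movel(H(-.042,-.0015,.085),v=.12,until_force=6)
print(get_time(),get_tcp_pos(),get_ft_force())
for z in(.079,.074,.070,.068,.066,.065):
    r=movel(H(-.042,-.0015,z),v=.03,until_force=12); wait(.1)
    print(r,get_time(),np.round(get_tcp_pos(),4),np.round(get_ft_force(),2))
    if r: break
E
```

```text
5.325 [0.55648532 0.00998931 0.08564487] [-0.76980345  0.88692554 -0.42982353]
False 5.775 [0.556  0.01   0.0791] [1.29 0.53 0.53]
False 6.1917 [0.5563 0.01   0.0742] [ 1.36 -0.45  1.92]
False 6.575 [0.5563 0.01   0.0702] [2.18 0.96 3.36]
False 6.925 [0.5563 0.01   0.0682] [2.67 1.03 3.98]
False 7.275 [0.5563 0.01   0.0662] [1.41 0.31 5.77]
False 7.625 [0.5563 0.01   0.0653] [ 1.64 -0.58  6.17]
```

```bash
python3 - <<'E'
from h import *
def s(): p=get_tcp_pos();f=get_ft_force();return f"t={get_time():.2f} x={(p-O)@u:.4f} z={p[2]:.4f} F=({f@u:.2f},{f@w:.2f},{f[2]:.2f})"
for x,v,F in((-.03,.03,8),(.02,.05,10),(.068,.05,10)):
    r=movel(H(x,-.0015,.065),v=v,until_force=F); print(r,s())
    if r: break
else:
    r=movel(H(.09,-.0015,.065),v=.02,until_force=8); wait(.1); print(r,s())
i=read_camera("side")[165:271,228:310,::-1]; cv2.imwrite("pics/s2.png",cv2.resize(i,None,fx=5,fy=5,interpolation=cv2.INTER_CUBIC))
E
```

```text
False t=8.18 x=-0.0298 z=0.0653 F=(1.16,-1.47,6.62)
False t=9.32 x=0.0201 z=0.0652 F=(0.22,-2.11,6.17)
False t=10.43 x=0.0682 z=0.0652 F=(1.33,-0.98,6.12)
True t=11.12 x=0.0750 z=0.0650 F=(-2.58,0.33,5.53)
```

View pics/s2.png

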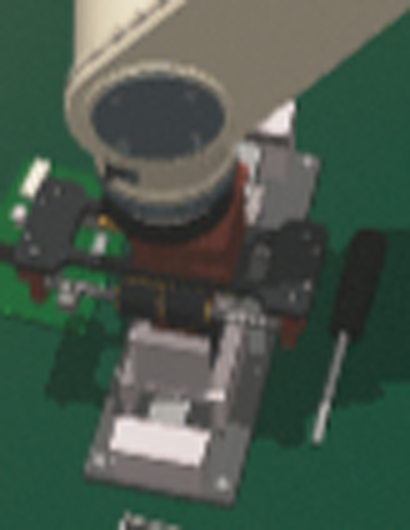

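The view shows the bar still visible between the saddle and the end block (around (165,410)), and the steady force is small. The jaw isn't home yet, so I'll keep pushing.

```bash
python3 - <<'E'
from h import *
def s(): p=get_tcp_pos();f=get_ft_force();return f"t={get_time():.2f} x={(p-O)@u:.4f} z={p[2]:.4f} F=({f@u:.2f},{f@w:.2f},{f[2]:.2f})"
for x in np.arange(.077,.094,.002):
    r=movel(H(x,-.0015,.065),v=.015,until_force=14); wait(.15); f=get_ft_force(); print(r,s())
    if r or f@u<-9: break
i=read_camera("side")[165:271,228:310,::-1]; cv2.imwrite("pics/s3.png",cv2.resize(i,None,fx=5,fy=5,interpolation=cv2.INTER_CUBIC))
E
```

```text
False t=11.57 x=0.0751 z=0.0651 F=(-9.48,-0.71,8.69)
```

View pics/s3.png

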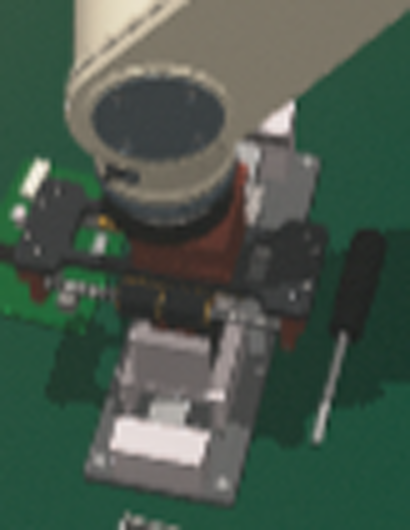

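The finger is blocked at x = 75 mm with 9.5 N. I'll project the expected saddle edges to see whether this is home.

```bash
python3 - <<'E'
from h import *
c=camera_info("side");T=c["T"];K=c["intrinsics"]
def pr(p):
    v=T[:3,:3].T@(p-T[:3,3]);a=K@[v[0],-v[1],-v[2]];return a[:2]/a[2]
b=read_camera("side")[:,:,::-1]
x0,y0,s=235,220,12
out=[]
i=cv2.resize(b[y0:y0+48,x0:x0+50],None,fx=8,fy=12,interpolation=cv2.INTER_CUBIC)
def P(p):
    a=pr(p);return (int((a[0]+.5-x0)*8),int((a[1]+.5-y0)*12))
j=i.copy()
for J,col in((.120,(0,0,255)),(.113,(255,255,0))):
    for z,X,hw in((.058,-.02,.034),(.11,-.02,.025),(.11,-.03,.025)):
        cv2.line(j,P(H(X+J,-hw,z)),P(H(X+J,hw,z)),col,1)
cv2.line(j,P(H(.12,-.03,.051)),P(H(.12,.03,.051)),(0,255,0),1)
cv2.imwrite("pics/s4.png",np.hstack([i,j]))
E
```

```text
(no output)
```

View pics/s4.png

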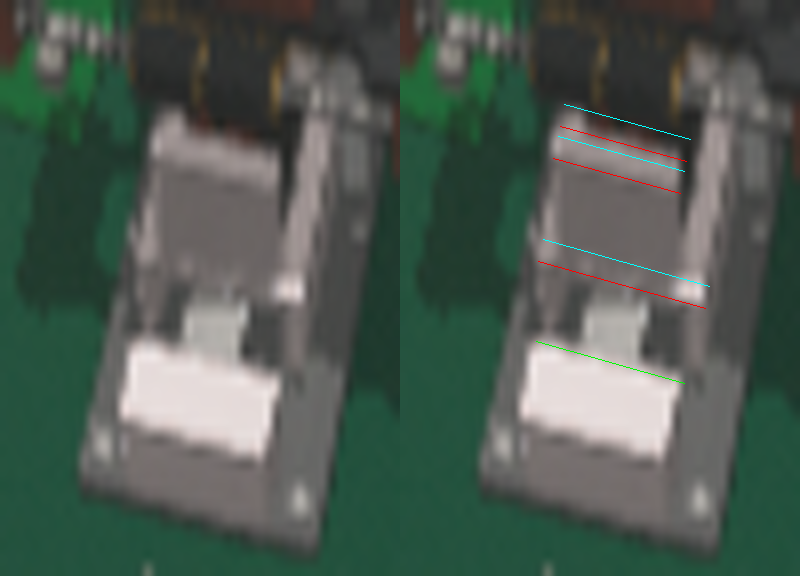

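The projection shows that home (jaw value 0.12) leaves the saddle edge 20 mm short of the block. The red home lines match the seen edges within about 2 mm. I'll confirm with a firmer push, then relax it and lift straight up.

```bash
python3 - <<'E'
from h import *
def s(): p=get_tcp_pos();f=get_ft_force();return f"t={get_time():.2f} x={(p-O)@u:.4f} z={p[2]:.4f} F=({f@u:.2f},{f@w:.2f},{f[2]:.2f})"
for x in(.0785,.080):
    movel(H(x,-.0015,.065),v=.015,until_force=16); wait(.2); print(s())
movel(H(.0765,-.0015,.065),v=.01); wait(.2); print("eased",s())
for z in(.070,.080): movel(H(.0765,-.0015,z),v=.04); print(s())
movel(H(.070,-.0015,.084),v=.04); print(s())
movel(H(.066,-.0015,.22),v=.12); print(s())
t=get_tcp_pos();Rt=rotq(get_ee_rot());im=read_camera("wrist")[:,:,::-1].copy()
c=camera_info("wrist");T=np.eye(4);T[:3,:3]=Rt;T[:3,3]=t;T=T@c["tool_from_camera"];np.savez("w.npz",T=T,K=c["intrinsics"])
i=cv2.resize(im[130:260,220:350],None,fx=4.6,fy=4.6,interpolation=cv2.INTER_NEAREST)
for k in range(0,130,10): cv2.putText(i,str(220+k),(int(k*4.6),9),0,.35,(0,255,255),1);cv2.putText(i,str(130+k),(0,int(k*4.6)+4),0,.35,(0,255,255),1)
cv2.imwrite("pics/w3.png",i)
E
```

```text
t=12.12 x=0.0751 z=0.0650 F=(-17.65,-0.71,9.38)
t=12.57 x=0.0752 z=0.0651 F=(-26.12,-2.65,10.88)
eased t=13.27 x=0.0751 z=0.0650 F=(-7.20,-0.67,7.60)
t=13.54 x=0.0751 z=0.0700 F=(-7.04,-0.53,8.10)
t=13.94 x=0.0751 z=0.0795 F=(-6.74,1.15,4.22)
t=14.28 x=0.0699 z=0.0840 F=(0.50,-0.00,-0.10)
t=15.57 x=0.0659 z=0.2192 F=(-0.08,0.10,0.89)
```

View pics/w3.png

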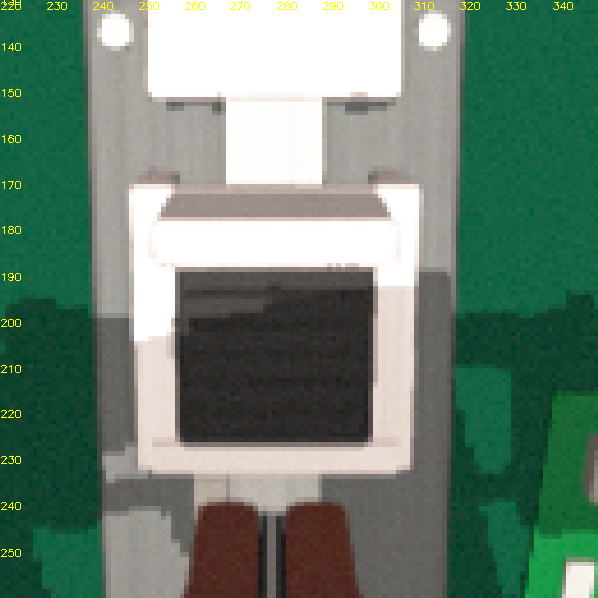

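```bash
python3 - <<'E'
from h import *
d=np.load("w.npz")
f=lambda r,z:(ray(d["K"],d["T"],[(279,r)],z)[0]-O)@u
print("block face",f(151.3,.051),"saddle +x",f(170,.058),"saddle -x",f(232.5,.058),"fin face",f(188.3,.11),"fin back",f(177.5,.11),"pad edge up/down",f(226,.074),f(226,.064))
for z in(.074,.064):
    a=ray(d["K"],d["T"],[(258.4,226),(301.5,226)],z); print(z,"pad width",np.linalg.norm(a[1]-a[0]))
E
```

```text
block face 0.11633088405252015 saddle +x 0.09687071265599358 saddle -x 0.02539804198914591 fin face 0.08643416404430793 fin back 0.09646807788552005 pad edge up/down 0.03833309718680943 0.035131986236176416
0.074 pad width 0.04668259867976369
0.064 pad width 0.04819425045050822
```

```bash
python3 - <<'E'
from station import *
wait(.3); print(get_ft_force(),get_time()); job_done()
E
```

```text
[-0.54855415  0.45359229 -0.0891632 ] 15.9167
the job is handed in; nothing more can be done
```

The sliding jaw is fully home, and I handed the job in at 15.9 s. With the gripper shut, I pressed the pad down about 9 mm and held it there. I then pushed the fin along the bar until the jaw stopped, eased off and lifted the finger straight up.

**Home position:** At the stop the finger moved only about 0.1 mm as the push rose from 9 N to 26 N, against 1–3 N to slide the jaw. In the last wrist picture the saddle edge is 19.5 mm from the end block face, where 20 mm is expected. That puts the jaw at about 0.120.

**Pad:** Its apparent size and edge position match the raised height (46.7 mm wide against a true 46 mm; it would read 48.2 mm if it were still down). I did not test separately that the ratchet had caught.

**Robot clear:** The wrist force was about 0 N with the finger 0.22 m above the bench, touching nothing.

**Disagreements:**
- **Early stop:** The first push stopped at the 8 N limit. I thought the jaw was short of home because bar was still visible beside the block, but the geometry leaves 20 mm there anyway.
- **Side camera:** It put the jaw about 2.5 mm short of home.
- **Wrist camera:** It had an offset of about 3.7 mm, so I relied on the distance to the end block rather than absolute positions.

I did not re-measure the loose objects; the finger touched only the pad and fin.

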